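# Load the parts basket into the watchmaker's ultrasonic cleaner

## Task

Lift the loose lid off the ultrasonic cleaner by its knob and lay it flat, knob up, in the shallow grey tray. Then lift the wire parts basket by its upright handle plate, keep it level, and lower it into the cleaner's round tank, turning it under light pressure until both ends of its cross-bar drop fully home into the two notches in the tank's rim; let go. Set things down rather than dropping them, and leave the other things on the bench where they are.

Things in the scene. Friction and masses are not known exactly. Their poses are not given: they have to be found in the camera images.
- tank_mouth (a point): Cleaner: fixed cream box 180 x 180 mm with a round steel-lined tank, 90 mm across and 55 mm deep, in its top. Point: centre of the opening, level with the steel rim, 75 mm above the bench; z up. The rim has two opposite notches, along this frame's +x and -x, each 17 mm wide (in y), 10 mm deep below the rim, reaching 61 mm from the centre.
- lid_knob (a point): Loose round steel lid, about 0.25 kg, first lying over the tank: disc 124 mm across, 6 mm thick; under it a spigot 80 mm across, 6 mm deep; on it a stem (16 mm across, 12 mm tall) and a round black knob 26 mm across, 24 mm tall. Point: the knob's centre, 36 mm above the lid's lowest face and 24 mm above the disc's top; z is the lid's axis, up.
- tray_floor (a point): Shallow grey square tray, fixed to the bench, 190 x 190 mm outside, 180 x 180 mm inside, 14 mm tall, floor 5 mm thick. Point: centre of its inner floor, 5 mm above the bench; x and y run along the sides.
- basket_handle (a point): Loose wire basket, 0.22 kg, 76 mm across, 40 mm tall; on top a flat bar 108 x 10 x 6 mm whose ends stick out 16 mm; on it an upright handle plate 32 mm long (x, along the bar), 10 mm thick (y), 56 mm tall. Point: plate's centre, 74 mm above the basket's underside; z up. A half turn changes nothing. Bar ends home in the notches: point 24 mm above tank_mouth; bar lying on the rim: 34 mm.
- loupe: Bystander: black eye loupe, 38 mm across, 34 mm tall, loose on the bench; origin under its centre.
- watch: Bystander: watch case on a round steel holder, 52 mm across, 27 mm tall, loose on the bench; origin under its centre.
- driver_stand: Bystander: round stand with five upright small screwdrivers, 68 mm across, 63 mm tall, loose on the bench; origin under its centre.

How it is judged:
On the way, in this order (a step that is already met when the one before it is completed fails the run):
1. the lid is lifted clear of the cleaner (z of lid_knob in the frame of tank_mouth above 0.06 m), for 0.1 s.
2. the lid lies flat in the tray, knob up, let go (z of lid_knob in the frame of tray_floor below 0.04 m and horizontal distance between lid_knob and tray_floor below 0.045 m and angle between lid_knob's own z axis and vertical below 0.06 rad and contact force between the fingers and lid below 0.1 N), for 0.2 s.
3. the basket's bar ends are home in both notches (z of basket_handle in the frame of tank_mouth below 0.0275 m and horizontal distance between basket_handle and tank_mouth below 0.01 m and angle between the x axis of basket_handle and the x axis of tank_mouth, either way round below 0.12 rad and angle between basket_handle's own z axis and vertical below 0.06 rad), for 0.2 s.
At the end, for the whole second after the job is handed in: Lid at rest in the tray, knob up: tilt under 0.06 rad, knob centre under 40 mm above the floor and 45 mm from the tray centre. Basket at rest, bar ends in both notches: handle centre under 27.5 mm above the rim, 10 mm off axis, bar within 0.12 rad, tilt under 0.06 rad (all of step 3 and z of lid_knob in the frame of tray_floor below 0.04 m and horizontal distance between lid_knob and tray_floor below 0.045 m and angle between lid_knob's own z axis and vertical below 0.06 rad and linear speed of each of lid, basket below 0.02 m/s); the robot touches nothing.
It fails at once if the lid is dropped (moves faster than 0.6 m/s while not in the fingers) (linear speed of lid above 0.6 m/s and contact force between the fingers and lid below 0.05 N).
It fails at once if the basket is dropped (moves faster than 0.6 m/s while not in the fingers) (linear speed of basket above 0.6 m/s and contact force between the fingers and basket below 0.05 N).
It fails at once if the basket is tipped by more than 0.5 rad (angle between basket_handle's own z axis and vertical above 0.5 rad).
It fails at once if the basket is pressed on the cleaner with more than 80 N (contact force between basket and cleaner above 80 N).
It fails at once if a bystander is moved by more than 20 mm (distance of any of loupe, watch, driver_stand from where it was at the start of the episode above 0.02 m).
It also fails if it takes over 64 s, if anything falls off the work surface, if the arm or the gripper's body presses on something with over 40 N, if the wrist force passes 120 N, or if a joint passes its speed limit or range.

## Robot

A 6-joint arm with a two-finger parallel gripper is mounted at the origin on the work surface. World frame = base frame: x ahead of the robot, y to its left, z up, the work surface at z = 0. Lengths are in m, angles in rad, forces in N, time in s.
With the tool pointing down it reaches from about 0.35 to 1 m from the base axis. Payload 7.1 kg.
Tool frame: the origin (TCP) lies between the finger pads; the fingertips stand 22 mm ahead of it and the grasp point (between the pads) lies 3 mm ahead of it; x points along the fingers, y is the direction in which the jaws open and shut, and the axes are right-handed (so a half turn about x gives the same grasp; the last joint's range is limited). The gripper opens to 85 mm and grips with 20 to 120 N. Pads are 22 mm wide; open, the fingers measure 114 mm over their backs; the gripper's body (76 mm by 85 mm) begins 54 mm behind the grasp point. The pads swing forward as they close: fully open they stand 13 mm farther back than shut.
Start: joints at [1.289, 0.423, 1.63, -0, 1.089, -0.019], TCP at [0.162, 0.604, 0.253] pointing down, gripper open.
Joint ranges: [-3, 3], [-0.9, 2.11], [0.09, 2.58], [-1.31, 4.45], [0.11, 2.69], [-2.54, 2.54]. Speed limits (rad/s): [2.39, 2.39, 3.01, 3.14, 3.14, 3.14].

## Interface

Orientations are given as a rotation vector (axis times angle).
In Python, from rig import manip gives the robot as it stands. The module is installed in compiled form; this text tells all that it offers. Calls block until the motion is done:
- manip.move_to(position, orientation): joint-space move of the TCP to a pose.
- manip.servo_line(position, orientation=None, rate=0.15): straight line of the TCP; orientation=None keeps the orientation; rate is the mean speed in m/s.
- manip.set_joints(angles): joint-space move.
- manip.command_gripper(opening, f_grip=None): finger opening in m; f_grip is the grip in N (None keeps the last); returns when the fingers have stopped.
- manip.hold(seconds).
- manip.solve_ik(position, orientation): joint angles nearest the present ones, or None.
- manip.camera(name): name is "scene" or "top" or "wrist"; returns a dict with "image" (480x640x3 uint8, red, green, blue), "fx", "fy", "cx", "cy" (pixels), "k1" (the pictures are not rectified: a ray, as slopes to the right and down, at radius r is drawn at 1 + k1 r^2 times it, then the intrinsics apply), "cam_to_world" (4x4, takes a point from camera to world coordinates); the wrist camera has in their place "mount" (4x4, takes a point from camera to tool coordinates, whose origin is the TCP and whose axes are the tool frame's). Camera axes: x right, y down, z forward; pixel columns grow to the right and rows downward; lengths in m; the calibration is good to about 2 mm. A picture is of the moment at which its call begins: read the wrist's pose just before it. There is no depth.
A pose or a line that the arm cannot do raises manip.IKError and nothing moves.
- manip.sign_off(): hands the job in, once; it reports no verdict.
Readings, each from a call of its own:
- manip.get_time(): time.
- manip.get_joint_positions(): joint angles.
- manip.get_joint_vel(): joint speeds.
- manip.get_tau(): joint torques, N m.
- manip.get_position(): TCP position.
- manip.get_ee_rot(): TCP orientation.
- manip.get_contact_force(): force on the tool from outside, world axes, zero at the start.
- manip.get_torque(): the same for the moment, N m.
- manip.get_width(): finger opening in m.
Only numpy, scipy, OpenCV 4.12 (cv2) and the standard library are available. Lean on these libraries where they do the work, as an engineer would, in place of code of your own. Each camera call takes 0.05 s, during which the arm holds its last target. There are 200 camera calls.

## Working session

There is one attempt and no reset: what is moved stays moved. The work goes in short steps, each a Python script; the robot and the scene stay as the last script left them, time stands still between calls to the robot, and variables do not carry over. Pictures are saved under pics/ and viewed, about 8 in all and at most 12, crops included, and the job is handed in when it is done.

```bash
mkdir -p pics; cat > h.py <<'E'
import numpy as np, cv2
from rig import manip
from scipy.spatial.transform import Rotation as R
def shot(name,fn=None):
    p=manip.get_position(); r=manip.get_ee_rot()
    c=manip.camera(name)
    if name=="wrist":
        T=np.eye(4);T[:3,:3]=R.from_rotvec(r).as_matrix();T[:3,3]=p
        c["cam_to_world"]=T@np.array(c["mount"])
    if fn: cv2.imwrite("pics/"+fn,cv2.cvtColor(c["image"],cv2.COLOR_RGB2BGR))
    return c
def ray(c,u,v):
    x,y=(u-c["cx"])/c["fx"],(v-c["cy"])/c["fy"]
    d=np.array([x,y])
    for _ in range(20): d=np.array([x,y])/(1+c["k1"]*(d@d))
    T=np.array(c["cam_to_world"])
    return T[:3,3],T[:3,:3]@np.array([d[0],d[1],1])
def plane(c,u,v,z):
    o,d=ray(c,u,v); return o+d*(z-o[2])/d[2]
def pix(c,P):
    T=np.linalg.inv(np.array(c["cam_to_world"]));q=T[:3,:3]@np.array(P)+T[:3,3]
    x,y=q[:2]/q[2];s=1+c["k1"]*(x*x+y*y)
    return np.array([c["cx"]+c["fx"]*x*s,c["cy"]+c["fy"]*y*s])
def down(yaw): # tool x down, tool y at angle yaw in the world xy plane
    y=np.array([np.cos(yaw),np.sin(yaw),0]);x=np.array([0,0,-1.]);z=np.cross(x,y)
    return R.from_matrix(np.c_[x,y,z]).as_rotvec()
E
python3 - <<'E'
from h import *
print(manip.get_time(),R.from_rotvec(manip.get_ee_rot()).as_matrix().round(2))
for n in ("top","scene","wrist"):
    c=shot(n,n+"0.png");T=c["cam_to_world"];print(n,c["fx"],c["k1"],np.round(T,3).tolist())
E
```

```text
0.0 [[-0.    0.26  0.97]
 [-0.    0.97 -0.26]
 [-1.   -0.   -0.  ]]
top 500.5496476751563 -0.1143585255660667 [[0.002, -0.986, 0.169, 0.393], [-1.0, -0.002, 0.004, 0.0], [-0.004, -0.169, -0.986, 1.115], [0.0, 0.0, 0.0, 1.0]]
scene 547.4950767321553 -0.08134981312315223 [[0.783, 0.404, -0.472, 1.004], [0.621, -0.533, 0.574, -0.528], [-0.02, -0.743, -0.669, 0.718], [0.0, 0.0, 0.0, 1.0]]
wrist 343.3173303328288 -0.012841933784106984 [[0.259, 0.921, 0.292, 0.087], [0.966, -0.247, -0.08, 0.622], [-0.002, 0.303, -0.953, 0.373], [0.0, 0.0, 0.0, 1.0]]
```

View pics/top0.png

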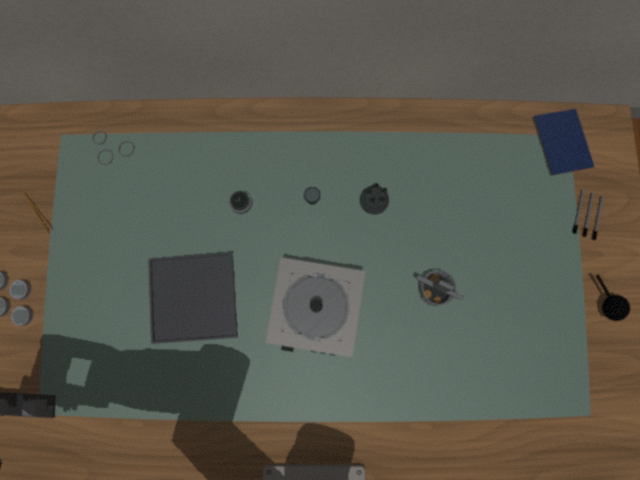

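View pics/scene0.png

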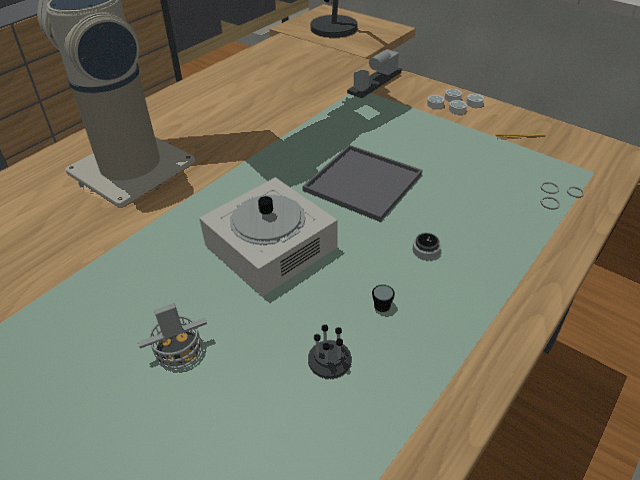

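Top view: tray corners ≈(150,258),(233,253),(237,338),(152,342), knob at (316,304), and basket bar from (415,276) to (463,298). In the scene view, the lid is on the cleaner with its knob at (265,205), and the basket handle top is at (166,310). The bystanders lie ahead of the cleaner, away from the path.

```bash
python3 - <<'E'
from h import *
def tri(c1,p1,c2,p2):
    o1,d1=ray(c1,*p1);o2,d2=ray(c2,*p2)
    A=np.c_[d1,-d2];t=np.linalg.lstsq(A,o2-o1,rcond=None)[0];a,b=o1+d1*t[0],o2+d2*t[1]
    return ((a+b)/2).round(4),np.linalg.norm(a-b).round(4)
c=shot("top");s=shot("scene")
im=c["image"];g=cv2.cvtColor(im,cv2.COLOR_RGB2HSV)
# tray
m=((g[...,1]<40)&(g[...,2]<95)).astype(np.uint8);m[:245]=0;m[350:]=0;m[:,:140]=0;m[:,245:]=0
m=cv2.morphologyEx(m,cv2.MORPH_OPEN,np.ones((5,5)))
k=max(cv2.findContours(m,0,2)[0],key=cv2.contourArea)
print("tray px",cv2.boxPoints(cv2.minAreaRect(k)).round(1).tolist(),cv2.contourArea(k))
P=np.array([plane(c,*q[0],.012)[:2] for q in k]).astype(np.float32)
print("tray",cv2.minAreaRect(P))
# knob
m=(im.max(2)<60).astype(np.uint8);m[:290]=0;m[320:]=0;m[:,:300]=0;m[:,335:]=0
v,u=np.nonzero(m);print("knob",u.mean(),v.mean(),len(u),plane(c,u.mean(),v.mean(),.11))
print("knob tri",tri(c,(316,303.5),s,(265,205)))
print("box",[plane(c,*p,.075).round(3)[:2].tolist() for p in[(283,256),(363,267),(352,356),(267,343)]])
print("bar",[plane(c,*p,.043).round(3)[:2].tolist() for p in[(415,275.5),(463,297)]])
print(tri(c,(415,275.5),s,(140,345)),tri(c,(463,297),s,(206,321)))
a=cv2.resize(im[240:370,255:475],None,fx=3.4,fy=3.4,interpolation=2)
b=cv2.resize(s["image"][280:380,120:230],None,fx=3,fy=3,interpolation=2)
cv2.imwrite("pics/crop1.png",a[...,::-1])
E
```

```text
tray px [[144.8000030517578, 256.1000061035156], [232.8000030517578, 250.60000610351562], [238.3000030517578, 338.3999938964844], [150.3000030517578, 343.8999938964844]] 7379.5
tray ((0.4678419232368469, 0.2711032032966614), (0.1945846825838089, 0.1950496882200241), 4.656620025634766)
knob 315.8263888888889 304.09027777777777 144 [ 0.44775513 -0.00360598  0.11      ]
knob tri (array([ 0.4476, -0.0058,  0.1059]), np.float64(0.0048))
box [[0.55, 0.065], [0.527, -0.102], [0.344, -0.078], [0.37, 0.096]]
bar [[0.513, -0.218], [0.466, -0.322]]
(array([ 0.4881, -0.2695,  0.0307]), np.float64(0.1101)) (array([ 0.4971, -0.272 ,  0.0785]), np.float64(0.101))
```

View pics/crop1.png

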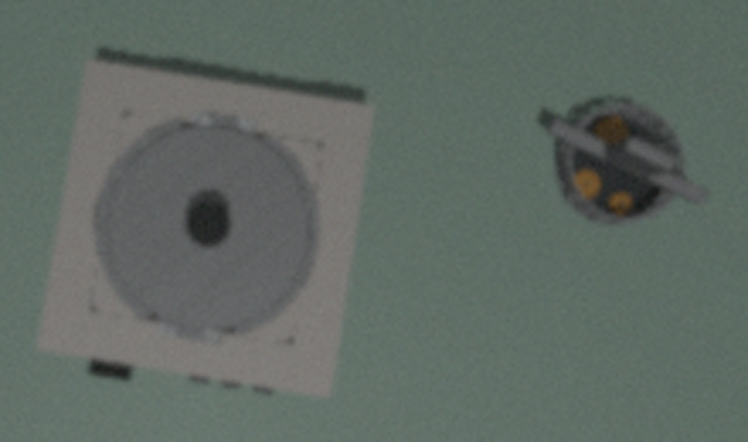

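Notches show at crop (217,118) and (207,335), so the notch axis runs close to the box's x axis (yaw about -8°). The basket bar runs at about 66°. I'll go above the knob and check it with the wrist camera.

```bash
python3 - <<'E'
from h import *
manip.move_to([.447,-.004,.22],down(np.radians(80)))
c=shot("wrist","w1.png");im=c["image"]
e=pix(c,[.447,-.004,.117]);print("expected knob top",e)
m=(im.max(2)<60).astype(np.uint8)
n,l,st,ce=cv2.connectedComponentsWithStats(m)
for i in range(1,n):
    if st[i,4]>200: print(st[i],ce[i].round(1),plane(c,*ce[i],.108).round(4))
print(manip.get_position(),manip.get_joint_positions(),manip.get_time())
E
```

```text
expected knob top [319.559028   247.91070843]
[357  96  33  14 414] [372.5 102.5] [0.3602 0.045  0.108 ]
[ 489  110   25  183 1114] [500.6 198.5] [0.4362 0.124  0.108 ]
[ 299  219   38   44 1285] [317.2 240.7] [ 0.4444 -0.0052  0.108 ]
[519 257 121  32 385] [580.  272.5] [0.5021 0.1815 0.108 ]
[ 51 273  41  33 420] [ 67.6 289.6] [ 0.4501 -0.1962  0.108 ]
[    0   302   640   178 58474] [318.5 422.2] [ 0.6057 -0.0325  0.108 ]
[ 0.44722238 -0.00343217  0.22005408] [-3.43436112e-02  2.10153532e-01  2.03727879e+00  1.19828829e-04
  8.93916334e-01 -1.43164155e+00] 2.6917
```

View pics/w1.png

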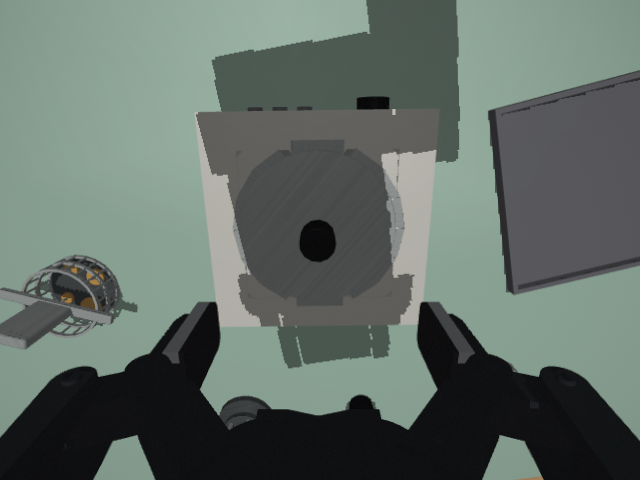

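Wrist view: the black knob is at (317,241), about 2 mm from the estimate, and the jaws straddle it. I'll grasp it and move the lid to the tray.

```bash
python3 - <<'E'
from h import *
o=down(np.radians(80))
manip.servo_line([.4455,-.0045,.109],o,.1)
manip.command_gripper(.0,50)
print("w",manip.get_width(),manip.get_position(),manip.get_contact_force())
z0=manip.get_position()[2]
manip.servo_line([.4455,-.0045,.2],o,.1)
print("w",manip.get_width(),"F",manip.get_contact_force(),manip.get_torque())
shot("scene","s2.png")
manip.servo_line([.468,.271,.2],o,.15)
f0=np.array(manip.get_contact_force())
manip.servo_line([.468,.271,z0-.060],o,.12)
z=z0-.060
while z>z0-.070:
    f=np.array(manip.get_contact_force())-f0
    print(round(z,4),f.round(2))
    if f[2]>3: break
    z-=.001; manip.servo_line([.468,.271,z],o,.02)
print(manip.get_time())
E
```

```text
w 0.0247486943390824 [ 0.44560722 -0.00449737  0.10935793] [-1.19115696 -0.41816961  4.670951  ]
w 0.02423263288637338 F [-0.13451555 -0.13731088 -2.90704138] [-0.00510668  0.01383616 -0.0113933 ]
0.0494 [ 0.18 -0.02  0.02]
0.0484 [-0.13 -0.14 -0.24]
0.0474 [0.52 1.01 0.83]
0.0464 [-0.99  1.57  0.82]
0.0454 [0.11 1.19 1.66]
0.0444 [-2.87 -0.84 14.19]
10.2917
```

```bash
python3 - <<'E'
from h import *
o=down(np.radians(80))
p=manip.get_position()
manip.servo_line([p[0],p[1],.0452],o,.02)
manip.command_gripper(.06)
manip.hold(.2)
manip.servo_line([.468,.271,.2],o,.15)
# look at the tank from above
manip.move_to([.447,0,.24],o)
manip.hold(.2)
c=shot("wrist","w3.png"); t=shot("top","t3.png")
w=c["image"][60:400];a=cv2.resize(t["image"][230:370,140:375],None,fx=2.7,fy=2.7,interpolation=2)
H=np.zeros((w.shape[0]+a.shape[0]-120,640,3),np.uint8)
cv2.imwrite("pics/m3.png",np.vstack([w[:220],np.pad(a,((0,0),(0,max(0,640-a.shape[1])),(0,0)))[:, :640]])[...,::-1])
print(manip.get_time(),manip.get_position(),a.shape)
E
```

```text
13.725 [0.44711932 0.0007169  0.23979742] (378, 634, 3)
```

View pics/m3.png

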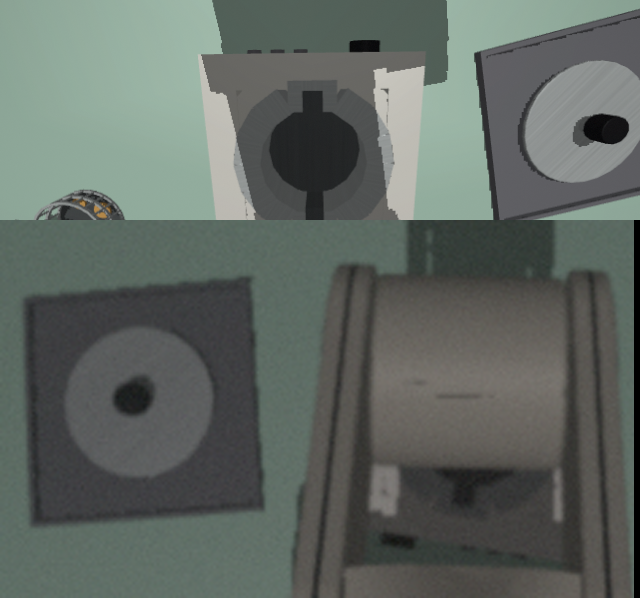

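The lid lies flat near the tray centre. The tank is open, with dark notches at about (313,150) and (314,265) in the full wrist image. I'll enlarge the tank view.

```bash
python3 - <<'E'
import cv2,numpy as np
im=cv2.imread("pics/w3.png")[130:315,215:415]
cv2.imwrite("pics/w3c.png",cv2.convertScaleAbs(cv2.resize(im,(640,592),interpolation=cv2.INTER_CUBIC),alpha=1.6))
E
```

```text
(no output)
```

View pics/w3c.png

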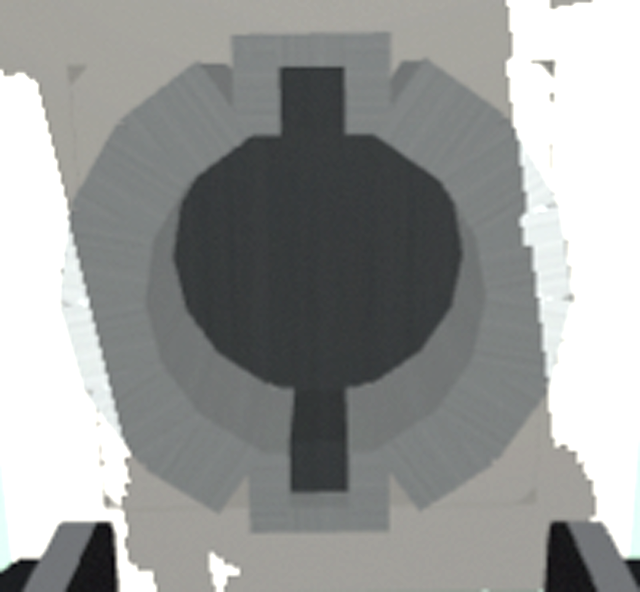

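Notch ends at rim level, in the crop: top (312.5,67) and bottom (319,492). Projecting these gives the tank centre and yaw; the end-to-end distance should come out at 122 mm.

```bash
python3 - <<'E'
from h import *
import json
c=shot("wrist")
f=lambda x,y:plane(c,215+x/3.2,130+y/3.2,.075)
a,b=f(312.5,67),f(319,492)
print(a,b,np.linalg.norm(a-b),(a+b)/2,np.degrees(np.arctan2(*(b-a)[[1,0]])))
for q in [((280,67),(290,492)),((345,67),(348,492))]:
    A,B=f(*q[0]),f(*q[1]);print(A[:2],B[:2],np.degrees(np.arctan2(*(B-A)[[1,0]])))
l,r=f(147,292),f(485,292);print("rim",l,r,(l+r)/2)
# over basket
manip.servo_line([.447,-.05,.26],down(np.radians(80)),.2)
manip.move_to([.489,-.270,.22],down(np.radians(-24.3)))
manip.hold(.2)
c=shot("wrist","w4.png")
print([pix(c,[.489,-.27,z]).round(1).tolist() for z in (.102,.043)])
print(manip.get_joint_positions(),manip.get_time())
E
```

```text
[0.38553467 0.00541194 0.075     ] [ 0.50103094 -0.0134158   0.075     ] 0.11702082693459431 [ 0.4432828  -0.00400193  0.075     ] -9.258685355145664
[ 0.38412855 -0.00264708] [ 0.49961952 -0.0215226 ] -9.282189910346796
[0.38693918 0.01347086] [ 0.5024431  -0.00530941] -9.235144046970728
rim [ 0.4354642  -0.04854384  0.075     ] [0.45099461 0.04058315 0.075     ] [ 0.4432294  -0.00398034  0.075     ]
[[317.4, 240.5], [317.6, 220.2]]
[-5.24831019e-01  3.68049055e-01  1.80501668e+00  5.98983882e-05
  9.68183361e-01 -1.01971028e-01] 15.7333
```

View pics/w4.png

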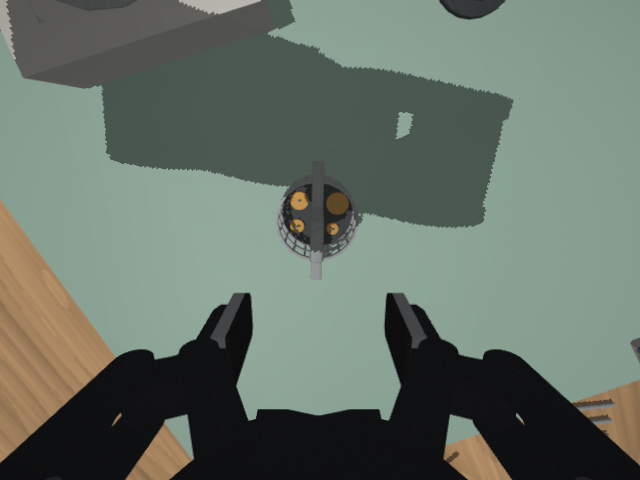

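Wrist view over the basket: the bar runs from (318,162) to (316,278), centred between the open jaws (expected u≈317.5). The yaw is right. The grasp centre comes from the bar ends.

```bash
python3 - <<'E'
from h import *
c=shot("wrist")
a,b=plane(c,318,162,.046),plane(c,316,279,.046)
m=(a+b)/2;yaw=np.degrees(np.arctan2(*(a-b)[[1,0]]));print(a,b,np.linalg.norm(a-b),m,yaw)
m[:2]=(m[:2]+[.489,-.270])/2
o=down(np.radians(-24.3))
manip.servo_line([m[0],m[1],.082],o,.12)
manip.command_gripper(0.,60)
print("w",manip.get_width(),manip.get_position(),manip.get_contact_force())
manip.servo_line([m[0],m[1],.11],o,.06)
manip.hold(.2)
print("F",manip.get_contact_force(),manip.get_torque(),manip.get_width())
manip.servo_line([m[0],m[1],.23],o,.12)
shot("scene","s5.png");print(manip.get_time())
im=cv2.imread("pics/s5.png");cv2.imwrite("pics/s5c.png",cv2.resize(im[120:400,60:360],None,fx=2,fy=2))
E
```

```text
[ 0.51038035 -0.22360462  0.046     ] [ 0.46478229 -0.32050002  0.046     ] 0.1070882852581166 [ 0.48758132 -0.27205232  0.046     ] 64.79876762169704
w 0.009711451806360382 [ 0.48817386 -0.27097099  0.08201621] [-0.30580546  1.02488507  0.90004605]
F [-0.74337476  0.15287004 -1.89583121] [ 0.00829455 -0.00763242  0.04372865] 0.009404343236966092
19.6083
```

View pics/s5c.png

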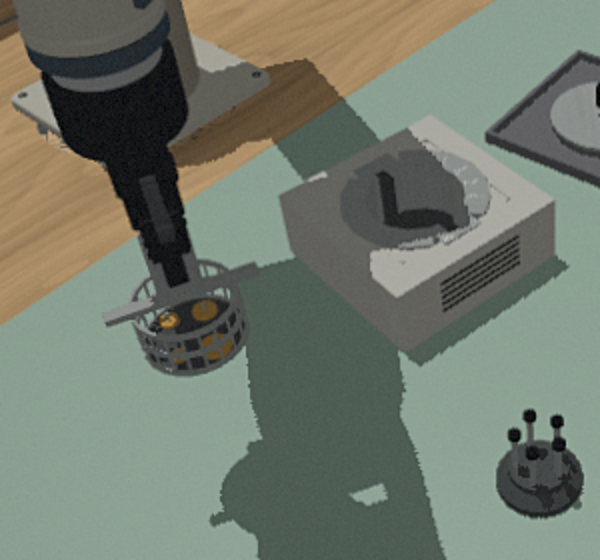

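The basket is held level. Next I'll refine the tank's centre along x from the rim chord, then move above the tank and lower with force monitoring.

```bash
python3 - <<'E'
from h import *
c=shot("wrist")
T=np.eye(4);T[:3,:3]=R.from_rotvec(down(np.radians(80))).as_matrix();T[:3,3]=[.44712,.00072,.2398]
d=dict(c);d["cam_to_world"]=T@np.array(c["mount"])
f=lambda x,y:plane(d,215+x/3.2,130+y/3.2,.075)
a,b=f(314,133),f(318,453);print("rim chord",a,b,np.linalg.norm(a-b),(a+b)/2)
o=down(np.radians(80.7))
C=np.array([.4448,-.0042])
manip.move_to([*C,.235],o); manip.hold(.3)
f0=np.array(manip.get_contact_force()); np.save("f0.npy",f0); np.save("C.npy",C)
manip.servo_line([*C,.165],o,.1)
z=.165
while z>.119:
    z-=.004; manip.servo_line([*C,z],o,.06)
    F=np.array(manip.get_contact_force())-f0
    if abs(F).max()>2.5: print(round(z,3),F.round(1))
    if np.linalg.norm(F)>12: break
c=shot("wrist","w6.png");print(manip.get_position(),z,manip.get_time())
E
```

```text
rim chord [0.40351276 0.00481073 0.075     ] [ 0.49098157 -0.0098147   0.075     ] 0.08868312413385641 [ 0.44724717 -0.00250198  0.075     ]
[ 0.44471425 -0.00420712  0.11687713] 0.11699999999999997 25.075
```

View pics/w6.png

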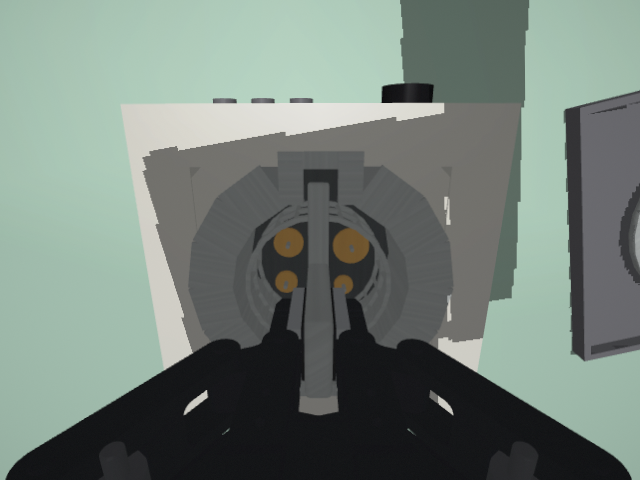

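The bar end (u 308–329) sits inside the notch (u 303–337), about 6.5 mm from its outer wall, so yaw and centre are good. I'll continue down under light pressure, with a twist search if it stops short.

```bash
python3 - <<'E'
from h import *
C=np.load("C.npy");f0=np.load("f0.npy");z=.117;yaw=80.7
def F(): return np.array(manip.get_contact_force())-f0
def step(dz_to,y=80.7):
    manip.servo_line([*C,dz_to],down(np.radians(y)),.03)
while z>.1045:
    z-=.001; step(z); f=F(); print(round(z,4),manip.get_position()[2].round(4),f.round(1))
    if f[2]>6:
        if z<.1095: break
        for dy in (2,4,6,8,4,0,-2,-4,-6,-8,-4,0): # seek notch while pressing lightly
            manip.servo_line([*C,z],down(np.radians(yaw+dy)),.03)
            if F()[2]<3: yaw+=dy;print("dropped at",yaw);break
c=shot("wrist","w7.png");print(manip.get_time())
E
```

```text
0.116 0.116 [-0.1  0.4 -0. ]
0.115 0.115 [ 0.3 -0.2 -0.6]
0.114 0.114 [ 0.1  0.2 -0.9]
0.113 0.1129 [-0.2 -0.3 -1.3]
0.112 0.1119 [-0.7  0.3 -1.3]
0.111 0.1109 [-0.2  0.1 -0.7]
0.11 0.11 [-0.2  0.4 -0.3]
0.109 0.1089 [-0.4 -0.2 -0.4]
0.108 0.1079 [-0.1  0.   0.5]
0.107 0.1069 [ 0.8  0.4 -1.2]
0.106 0.1068 [-4.4  0.1 13.1]
27.875
```

Contact came at 0.1065, which is the home height. I'll release, retreat straight up and check.

```bash
python3 - <<'E'
from h import *
C=np.load("C.npy");o=down(np.radians(80.7))
manip.servo_line([*C,.107],o,.02)
manip.command_gripper(.04); manip.hold(.3)
manip.servo_line([*C,.22],o,.08)
w=shot("wrist","w8.png")
manip.move_to([.36,-.30,.30],o); manip.hold(.3)
s=shot("scene","s8.png");t=shot("top","t8.png")
a=cv2.resize(w["image"][90:330,160:480],(400,300))
b=cv2.resize(s["image"][130:310,180:420],(400,300))
d=cv2.resize(t["image"][235:370,140:380],(533,300))
cv2.imwrite("pics/m8.png",np.vstack([np.hstack([a,b]),np.pad(d,((0,0),(0,267),(0,0)))])[...,::-1])
print(manip.get_time(),manip.get_contact_force())
E
```

```text
32.05 [ 0.43985209  0.60048516 -0.07048502]
```

View pics/m8.png

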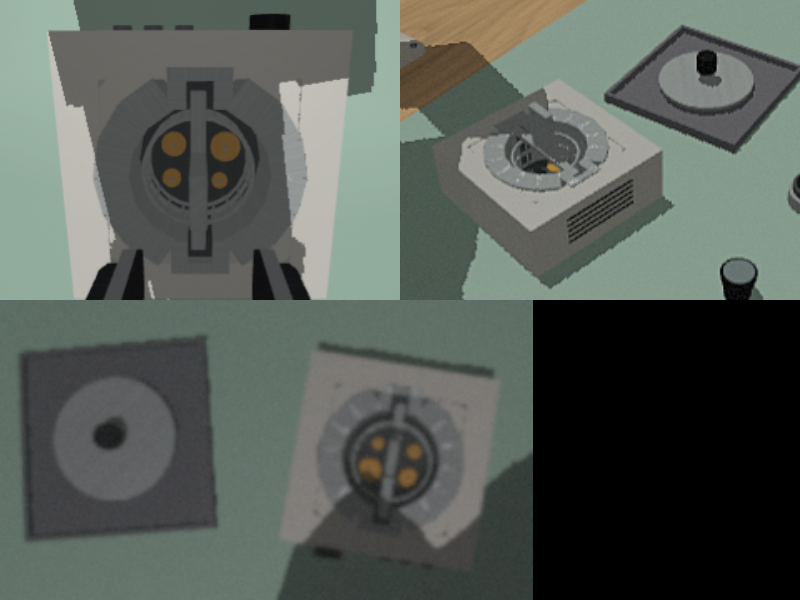

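Both bar ends are down in their notches (wrist crop (198,85) and (200,240)). The lid is flat in the tray and the gripper is clear, so I'm handing in.

```bash
python3 -c "
from rig import manip
manip.sign_off();print(manip.get_time())"
```

```text
the job is handed in; nothing more can be done
the job is handed in; nothing more can be done
```

The lid is lying flat, knob up, near the centre of the tray, and the basket is in the tank with both bar ends in the rim notches. I handed the job in at about 32 s of the 64 s; no verdict was reported.

- **Lid:** I gripped it by the knob, lowered it until it touched the tray, and let go. The last pictures show it flat and close to the tray centre.
- **Basket:** The bar was already lined up with the notches, so it went straight in and I did not need to turn it. It met only about 1 N until it seated at a tool height of about 0.1068 m. I expected 0.107 m for fully home, against 0.117 m for the bar lying on the rim. The pressing force peaked at about 13 N.
- **Last checks:** After release, the wrist, scene and top views show both bar ends down in the notches and the basket level. The gripper was well clear of everything. I did not measure the bystanders' final positions, but the arm did not go near them.
- **Disagreement:** My estimates of the tank centre along x differed by about 4 mm (0.443 to 0.447 m), and the measured notch span came out as 117 mm instead of 122 mm. I used x = 0.4448 m, and a close view before the final lowering showed the bar fitting in the one notch I could see.

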